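Snap a vial block into the tube heater

TASK

Fit the vial block (aluminium, four bores, wide foot with one corner cut out) into the white tube heater: turn it so that the cut corner of its foot goes round the blue key post, set it gently on the raised copper plate between the guides and let go of it. Then press the middle of its top straight down against the spring and hold it down until both orange-tabbed catches have snapped in over its foot, so that it stays down, level, when you take the fingers away. Leave the other block, the bottle, the beaker and the vial rack where they stand.

Things in the scene. Friction and masses are not known exactly. Their poses are not given: they have to be found in the camera images.
- heater: Tube heater fixed to the bench: white case 234 (x) by 160 (y) mm, deck 68 mm high. Origin: centre of its underside, at bench height; x points from its sloping control panel to its back, y to its left, z up. A well in the deck, centred 35 mm towards +x from the origin, holds a sprung copper plate (52 by 66 mm). Orange-tabbed sprung catches (97 mm high) stand at the well's +y and -y ends.
- heater_well (a point): Centre of the top of the copper plate while it is fully up, 81 mm above the bench; axes as the heater's. The block's origin comes here when it stands properly on the raised plate, its foot 14 mm below the tops of the corner guides. Latched, the block's origin is about 16.5 mm lower.
- heater_key (a point): Where block_key comes when the block stands properly on the raised plate: x = -17, y = +35.5 mm from heater_well, same height. Just outside it, at the well's (-x, +y) corner, is the square blue key post; black guides are at the other three corners. All are 95 mm high and smooth; they clear the foot by 1.5 mm a side, straight up to 84 mm, and flare outwards 7 mm (post 5) from there up.
- plate (a joint): Travel of the copper plate in m: 0 fully up, grows as it is pressed down, stop at 0.020. Its spring pushes up with 7 N when up and 15 N at the stop, so it carries the block without sinking and lifts it again if it is not latched.
- catch_left (a joint): Sprung catch at the well's +y end, in m: 0 at rest (its steel nose juts 6.5 mm over the well, flat underside 72.5 mm above the bench, sloping top up to 95 mm), grows outwards, at most 0.009. The sinking foot pushes it out about 0.005; it springs back to 0 over the foot's ledge when the block is about 16.5 mm below the raised place. Takes 1 to 2 N.
- catch_right (a joint): The same kind of catch at the well's -y end: 0 at rest, grows outwards.
- block: Vial block, bare aluminium, 0.3 to 0.5 kg, upright. Foot 62 (x) by 96 (y) by 8 mm, a 14 by 12.5 mm piece cut out of its (-x, +y) corner; body on it 54 (x) by 68 (y) mm, centred, up to 44 mm; four 17 mm bores. Blue marks on top and foot at that corner. Origin: centre of the underside, z up. It fits only with its axes as the heater's; half turned it stands on the key post. Pressing it home takes 8 to 15 N.
- block_key (a point): Inner corner of the cut-out in the block's foot, at the underside: x = -17, y = +35.5 mm from the block's origin.
- block_top (a point): Middle of the block's top face, 44 mm above its origin: the place to press. Solid land 54 (x) by 28 (y) mm; the bores, 32 mm deep, lie beyond it, centred at x = +-13.5, y = +-23.5 mm.
- beaker_block: The other block, not to be used: plain aluminium, 56 (x) by 84 (y) by 40 mm, no foot, two 31 mm bores. Loose; origin at the centre of its underside.
- reagent: Amber reagent bottle with blue cap, 64 mm across, 135 mm tall, loose; origin at the centre of its underside.
- beaker: Glass beaker, 68 mm across, 85 mm tall, loose; origin at the centre of its underside.
- vial_rack: Blue rack 60 (x) by 130 (y) by 50 mm with three black-capped vials reaching 111 mm, loose; origin at the centre of its underside.

How it is judged (in metres and radians):
On the way:
1. the block stands on the raised plate, cut corner at the key post, let go of, catches not yet closed over it (z of block in the frame of heater_well between -0.008 and 0.006 m and horizontal distance between block_key and heater_key below 0.007 m and horizontal distance between block and heater_well below 0.006 m and contact force between the fingers and block below 0.1 N and angle between block's own z axis and vertical below 0.05 rad), for 0.15 s.
At the end, for the whole second after the job is handed in: The block is held down by both catches: its origin at least 14.5 mm below the raised-plate place (16.5 mm is usual), within 5 mm of the well's centre and its cut corner within 6 mm of its place at the key post, level within 0.04 rad, both catches back within 2 mm of rest, the block at rest (z of block in the frame of heater_well below -0.0145 m and horizontal distance between block_key and heater_key below 0.006 m and horizontal distance between block and heater_well below 0.005 m and angle between block's own z axis and vertical below 0.04 rad and value of joint each of catch_left, catch_right below 0.002 m and linear speed of block below 0.02 m/s); the robot touches nothing.
It fails at once if the block is dropped or slammed into the heater, or shot out of it (faster than 0.7 m/s within 60 mm of the well) (distance between block and heater_well below 0.06 m and linear speed of block above 0.7 m/s).
It fails at once if the other block is moved by more than 20 mm (distance of beaker_block from where it was at the start of the episode above 0.02 m).
It fails at once if the bottle is moved by more than 20 mm or tipped (distance of reagent from where it was at the start of the episode above 0.02 m or angle between reagent's own z axis and vertical above 0.3 rad).
It fails at once if the beaker is moved by more than 20 mm or tipped (distance of beaker from where it was at the start of the episode above 0.02 m or angle between beaker's own z axis and vertical above 0.3 rad).
It fails at once if the vial rack is moved by more than 20 mm (distance of vial_rack from where it was at the start of the episode above 0.02 m).
It also fails if it takes over 51 s, if anything falls off the work surface, if the arm or the gripper's body presses on something with over 40 N, if the wrist force passes 120 N, or if a joint passes its speed limit or range.

ROBOT

A 6-joint arm with a two-finger parallel gripper is mounted at the origin on the work surface. World frame = base frame: x ahead of the robot, y to its left, z up, the work surface at z = 0. Lengths are in mm, angles in rad, forces in N, time in s.
With the tool pointing down it reaches from about 375 to 925 mm from the base axis. Payload 5.7 kg.
Tool frame: the origin (TCP) lies on the centre line of the jaws, within the pads' length; the fingertips stand ahead of it and the grasp point (between the pads) lies 11 mm behind it (bot.nose_length is the z of the fingertips in the tool frame, in mm); z points along the fingers, y is the line along which they close (so a half turn about z gives the same grasp; the last joint's range is limited). The gripper opens to 88 mm and grips with 3 to 60 N. Pads are 20 mm wide; open, the fingers measure 115 mm over their backs; the gripper's body (75 mm by 178 mm) begins 61 mm behind the grasp point.
Start: joints at [-1.431, 0.359, 1.51, -0, 1.272, -0.115], TCP at [151.217, -580.6, 230.623] pointing down, gripper open.
Joint ranges: [-2.97, 2.97], [-1.01, 2.36], [0.21, 2.38], [-0.96, 4.11], [0.2, 2.71], [-2.98, 2.98]. Speed limits (rad/s): [2.39, 2.39, 3.14, 3.14, 3.14, 3.14].

INTERFACE

Orientations are given as a rotation vector (axis times angle).
In Python, from plant import bot gives the robot as it stands. The module is installed in compiled form; this text tells all that it offers. Calls block until the motion is done:
- bot.move_ptp(position, orientation): joint-space move of the TCP to a pose.
- bot.movel(position, rot=None, vel=150): straight line of the TCP; rot=None keeps the orientation; vel is the mean speed in mm/s.
- bot.movej(angles): joint-space move.
- bot.gripper_to(opening): finger opening in mm; the grip force is fixed at half the most; returns when the fingers have stopped.
- bot.dwell(seconds).
- bot.ik(position, orientation): joint angles nearest the present ones, or None.
- bot.grab_frame(name): name is "scene" or "side" or "wrist"; returns (picture, depth): 384x512x3 uint8, red, green, blue; 384x512 float32, mm along the optical axis (not along the pixel's ray), 0 where there is no reading.
- bot.camera_params(name): a dict with "fov_y" (degrees; the focal length in pixels is half the picture's height over the tangent of half this angle, whatever the lens; pixels are square), "cx", "cy" (the principal point, pixels), "world_from_camera" (4x4, takes a point from camera to world coordinates). Camera axes: x right, y down, z forward; pixel columns grow to the right and rows downward; lengths in mm; the calibration is good to about 2 mm. A picture is of the moment at which its call begins: read the wrist's pose just before it. camera_params takes no time and is no camera call; for the wrist camera it gives the pose at the moment of the call.
A pose or a line that the arm cannot do raises bot.PlanningError and nothing moves.
- bot.close_job(): hands the job in; it is judged then, once.
Readings, each from a call of its own:
- bot.current_time(): time.
- bot.current_q(): joint angles.
- bot.current_joint_vel(): joint speeds.
- bot.current_joint_torque(): joint torques, N m.
- bot.current_tcp_pos(): TCP position.
- bot.current_eef_rot(): TCP orientation.
- bot.current_contact_force(): force on the tool from outside, world axes, zero at the start.
- bot.current_ft_torque(): the same for the moment, N m.
- bot.current_gripper_width(): finger opening in mm.
- bot.current_grip_force(): force on a finger pad.
Only numpy, scipy, OpenCV 4.12 (cv2) and the standard library are available. Lean on these libraries where they do the work, as an engineer would, in place of code of your own. Each camera call takes 0.05 s, during which the arm holds its last target. There are 200 camera calls.

## Working session

There is one attempt and no reset: what is moved stays moved. The work goes in short steps, each a Python script; the robot and the scene stay as the last script left them, time stands still between calls to the robot, and variables do not carry over. Pictures are saved under pics/ and viewed, at most 10 in all, crops included, and the job is handed in when it is done.

```bash
mkdir -p pics; cat > h.py <<'E'
import numpy as np, cv2
from plant import bot
from scipy.spatial.transform import Rotation as R
def cloud(name):
    p=bot.camera_params(name); im,d=bot.grab_frame(name)
    f=192/np.tan(np.radians(p["fov_y"]/2)); v,u=np.mgrid[0:384,0:512]
    T=np.array(p["world_from_camera"])
    P=np.stack([(u-p["cx"])/f*d,(v-p["cy"])/f*d,d],-1)@T[:3,:3].T+T[:3,3]
    P[d==0]=np.nan
    return im,d,P
def save(n,im): cv2.imwrite("pics/"+n,cv2.cvtColor(im,cv2.COLOR_RGB2BGR))
E
python3 - <<'E'
from h import *
a=[cloud(n) for n in("scene","side")]
for n,x in zip(("scene","side"),a):
    np.savez(n,im=x[0],P=x[2]); print(n,bot.camera_params(n))
save("both.png",cv2.resize(np.vstack([a[0][0],a[1][0]]),(400,600)))
save("s0.png",cv2.resize(a[0][0],(800,600)));save("s1.png",cv2.resize(a[1][0],(800,600)))
print(bot.nose_length,bot.current_eef_rot(),bot.camera_params("wrist"))
E
```

```text
scene {'fov_y': 54.724153027909345, 'cx': 249.30357952805457, 'cy': 184.51513138597994, 'world_from_camera': array([[-2.00991962e-01,  6.40247822e-01, -7.41407417e-01,
         1.20047152e+03],
       [ 9.79588666e-01,  1.29142029e-01, -1.54040198e-01,
         9.12005270e+00],
       [-2.87704324e-03, -7.57235144e-01, -6.53136019e-01,
         6.42298052e+02],
       [ 0.00000000e+00,  0.00000000e+00,  0.00000000e+00,
         1.00000000e+00]])}
side {'fov_y': 50.89518438634776, 'cx': 246.03296856572965, 'cy': 178.98715501413992, 'world_from_camera': array([[-9.76141633e-01, -1.36457505e-01,  1.68898967e-01,
         4.40038859e+02],
       [-2.16634944e-01,  6.64788836e-01, -7.14930140e-01,
         6.35319505e+02],
       [-1.47245643e-02, -7.34462493e-01, -6.78489524e-01,
         7.78698202e+02],
       [ 0.00000000e+00,  0.00000000e+00,  0.00000000e+00,
         1.00000000e+00]])}
8.0 [-3.11451322e+00 -3.98945122e-01  5.85099973e-05] {'fov_y': 65.87986266525881, 'cx': 253.27318127890663, 'cy': 196.15445893995397, 'world_from_camera': array([[ 2.52692999e-01, -9.28792393e-01, -2.71092122e-01,
         2.26207164e+02],
       [-9.67544521e-01, -2.43139140e-01, -6.88546104e-02,
        -5.60753672e+02],
       [-1.96146712e-03,  2.79692775e-01, -9.60087550e-01,
         3.84490403e+02],
       [ 0.00000000e+00,  0.00000000e+00,  0.00000000e+00,
         1.00000000e+00]])}
```

View pics/s0.png

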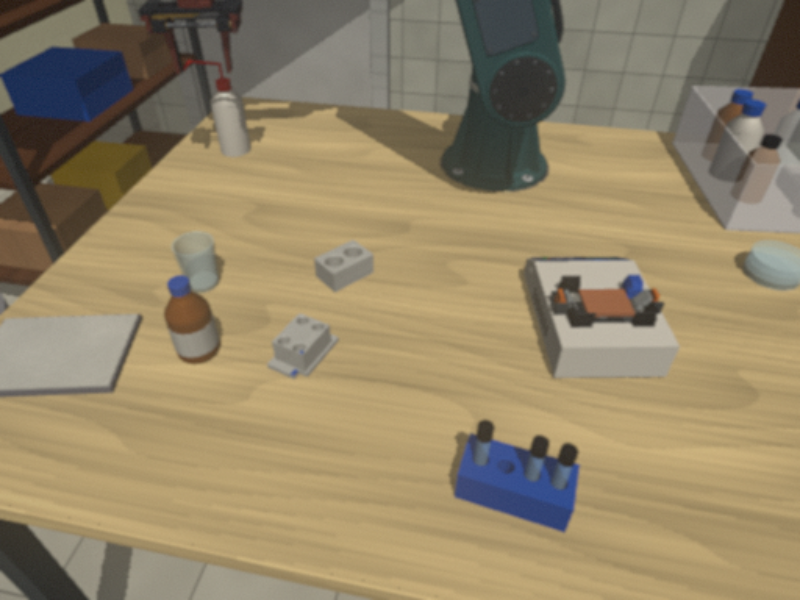

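View pics/s1.png

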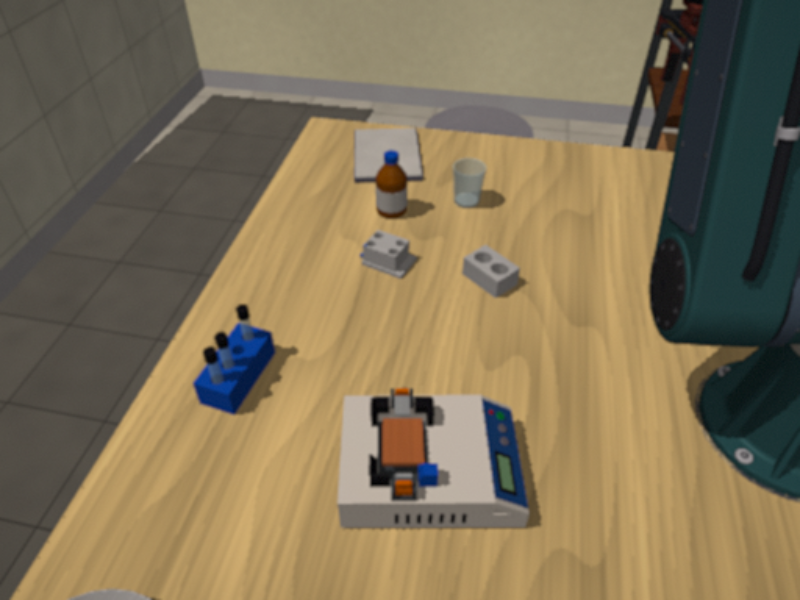

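The scene view has the vial block at (305,345) with its blue foot corner at (293,373), the heater's copper plate at (607,303) and the key post at (633,287). The side view has the block at (387,252) and the copper plate at (403,443). The block stands clear, near the bottle.

```bash
python3 - <<'E'
from h import *
for n,bb,cb in(("scene",(165,220,195,245),(330,450,170,220)),("side",(225,270,145,178),(210,300,245,330))):
    z=np.load(n+".npz");im=z["im"].astype(int);P=z["P"]
    def box(b):
        m=np.zeros(im.shape[:2],bool);m[b[2]:b[3],b[0]:b[1]]=1;return m
    r,g,b=im[...,0],im[...,1],im[...,2]
    sat=im.max(-1)-im.min(-1)
    m=box(bb)&(P[...,2]>38)&(P[...,2]<52)&(sat<40)
    q=P[m];print(n,"top",m.sum(),q.mean(0),cv2.minAreaRect(q[:,:2].astype(np.float32)))
    m=box(bb)&(P[...,2]>3)&(sat<40);print(" all",cv2.minAreaRect(P[m][:,:2].astype(np.float32)))
    m=box(bb)&(b>r+25);print(" blue",P[m].round(0).tolist()[:40])
    m=box(cb)&(r>b+50)&(P[...,2]>70)&(P[...,2]<88)&(r>g+40)&(P[...,2]<90)
    k,l,s,c=cv2.connectedComponentsWithStats(m.astype(np.uint8));i=1+s[1:,4].argmax()
    q=P[l==i];print(" copper",len(q),q.mean(0),cv2.minAreaRect(q[:,:2].astype(np.float32)))
    m=box(cb)&(b>r+50)&(P[...,2]>88);q=P[m];print(" post",len(q),q.mean(0) if len(q) else 0)
    m=box((0,512,0,384))&(P[...,2]>62)&(P[...,2]<73)&(sat<35)&(r>120)&(P[...,1]>0)
    k,l,s,c=cv2.connectedComponentsWithStats(m.astype(np.uint8));i=1+s[1:,4].argmax()
    q=P[l==i];print(" deck",len(q),cv2.minAreaRect(q[:,:2].astype(np.float32)))
E
```

```text
scene top 495 [ 645.97376221 -238.17734444   43.19675642] ((644.2615966796875, -238.59075927734375), (55.85374069213867, 69.0164794921875), 71.97608184814453)
 all ((643.7789916992188, -238.5675506591797), (63.73925018310547, 97.38801574707031), 71.63517761230469)
 blue [[680.0, -228.0, 44.0], [679.0, -226.0, 44.0], [687.0, -241.0, 10.0], [686.0, -239.0, 10.0], [684.0, -237.0, 8.0], [690.0, -240.0, 11.0], [690.0, -237.0, 11.0], [687.0, -236.0, 8.0], [691.0, -242.0, 7.0], [690.0, -240.0, 7.0], [691.0, -237.0, 9.0]]
 copper 443 [529.65492887 189.52929307  80.58591101] ((528.4445190429688, 187.8059844970703), (51.90007781982422, 65.99826049804688), 13.131239891052246)
 post 48 [490.49977451 230.39289998  92.94070992]
 deck 1296 ((571.281982421875, 197.66506958007812), (73.23210144042969, 160.1106414794922), 11.737168312072754)
side top 275 [ 641.96025931 -235.0370328    43.32631169] ((641.23583984375, -237.86276245117188), (56.16703414916992, 68.49559783935547), 73.1542739868164)
 all ((645.9049072265625, -239.17953491210938), (63.67233657836914, 106.70768737792969), 72.67041778564453)
 blue [[691.0, -238.0, 5.0], [688.0, -237.0, 7.0]]
 copper 753 [525.73287449 191.2347021   80.78517818] ((525.518798828125, 189.3647003173828), (51.095741271972656, 65.40555572509766), 12.614616394042969)
 post 96 [485.31605289 232.93730117  93.3852409 ]
 deck 3980 ((505.493896484375, 184.85560607910156), (200.2765655517578, 159.97323608398438), 12.194522857666016)
```

```bash
cat >> h.py <<'E'
def rotv(yaw): # tool down, tool y axis at world angle yaw (rad)
    y=np.array([np.cos(yaw),np.sin(yaw),0]);z=np.array([0,0,-1.])
    return R.from_matrix(np.c_[np.cross(y,z),y,z]).as_rotvec()
E
python3 - <<'E'
from h import *
for n,b in(("scene",(105,142,175,235)),("side",(238,264,95,140))):
    z=np.load(n+".npz");P=z["P"][b[2]:b[3],b[0]:b[1]].reshape(-1,3)
    for lo,hi in((60,90),(110,160)):
        q=P[(P[:,2]>lo)&(P[:,2]<hi)];print(n,lo,len(q),np.nanmedian(q,0),q[:,:2].min(0),q[:,:2].max(0))
by=np.radians(-107.6);hy=np.radians(12.5)
for a in(0,90,180,-90):
    o=np.radians(a)
    for nm,p,y in(("pick",(643,-238.3,150),by),("place",(527,188.6,200),hy)):
        print(a,nm,bot.ik(p,rotv(y+o)))
E
```

```text
scene 60 376 [ 690.12044108 -379.25526469   77.45210401] [ 640.95046971 -423.56960886] [ 699.98701853 -364.23676188]
scene 110 218 [ 673.22158655 -392.92879199  131.59436669] [ 652.64887441 -410.50236898] [ 682.66170634 -381.02426959]
side 60 184 [ 659.2928565  -371.45880918   77.05036986] [ 634.01216108 -402.26469807] [ 693.55821564 -363.34416299]
side 110 105 [ 664.04940515 -389.22816312  128.89595496] [ 650.91528935 -411.89431623] [ 678.91964892 -377.4048789 ]
0 pick [-4.55558908e-01  5.51521632e-01  1.39545735e+00 -8.88178420e-16
  1.19461367e+00  1.42241537e+00]
0 place [ 2.20265089e-01  3.31476140e-01  1.63593584e+00 -8.88178420e-16
  1.17418068e+00  2.09893226e-03]
90 pick [-4.55558908e-01  5.51521632e-01  1.39545735e+00 -4.44089210e-16
  1.19461367e+00 -1.48380959e-01]
90 place [ 0.22026509  0.33147614  1.63593584  0.          1.17418068 -1.56869739]
180 pick [-0.45555891  0.55152163  1.39545735  0.          1.19461367 -1.71917729]
180 place None
-90 pick None
-90 place [ 2.20265089e-01  3.31476140e-01  1.63593584e+00 -8.88178420e-16
  1.17418068e+00  1.57289526e+00]
```

```bash
cat >> h.py <<'E'
def look(name,box,zlo,zhi):
    im,d,P=cloud("wrist")
    im_=im.astype(int);sat=im_.max(-1)-im_.min(-1)
    return im,P,im_[...,0],im_[...,1],im_[...,2],sat
E
python3 - <<'E'
from h import *
bot.gripper_to(86)
bot.move_ptp((643,-238.3,230),rotv(np.radians(-107.6)))
bot.dwell(0.3)
im,d,P=cloud("wrist");save("w0.png",im);np.savez("w0",im=im,P=P)
i=im.astype(int);sat=i.max(-1)-i.min(-1)
near=(np.hypot(P[...,0]-643,P[...,1]+238.3)<75)
for lo,hi in((38,50),(3,50)):
    q=P[near&(P[...,2]>lo)&(P[...,2]<hi)];print(lo,len(q),q.mean(0),cv2.minAreaRect(q[:,:2].astype(np.float32)))
m=near&(i[...,2]>i[...,0]+25);print(np.median(P[m],0),bot.current_tcp_pos(),bot.current_time())
E
```

```text
38 2083 [ 643.40091544 -239.71111521   44.28304786] ((642.2727661132812, -239.55517578125), (54.09808349609375, 68.63702392578125), 72.7412338256836)
3 3402 [ 647.82345739 -241.98872456   32.64241413] ((645.22900390625, -241.44134521484375), (132.20896911621094, 102.01700592041016), 71.68870544433594)
[ 683.82984801 -237.25631628    9.62634334] [ 642.82836498 -238.68940588  230.03104181] 2.8583
```

View pics/w0.png

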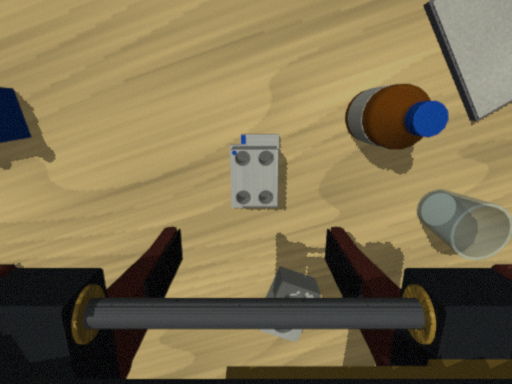

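The wrist view shows the block at (255,175), square to the jaws. Its blue marks at (243,139) and (235,153) confirm the yaw of about -107.4°. Next I grasp and lift it.

```bash
python3 - <<'E'
from h import *
y=np.radians(-107.4)
bot.movel((642.4,-239.3,60),rotv(y),200)
bot.movel((642.4,-239.3,28),None,80)
bot.gripper_to(45)
print(bot.current_gripper_width(),bot.current_grip_force(),bot.current_contact_force())
bot.movel((642.4,-239.3,60),None,60);bot.movel((642.4,-239.3,200),None,200)
print(bot.current_gripper_width(),bot.current_contact_force(),bot.current_time())
im,d,P=cloud("wrist")
np.savez("w1",im=im,P=P)
q=P[(np.hypot(P[...,0]-642.4,P[...,1]+239.3)<48)&(abs(P[...,2]-216)<5)]
print(len(q),q.mean(0),cv2.minAreaRect(q[:,:2].astype(np.float32)))
# heater pose overview
bot.move_ptp((430,165,270),rotv(np.radians(12.5)))
bot.dwell(.3);print(bot.current_tcp_pos())
im2,d,P=cloud("wrist");np.savez("w2",im=im2,P=P)
save("w12.png",np.hstack([cv2.resize(im,(400,300)),cv2.resize(im2,(400,300))]))
E
```

```text
53.81294283858132 29.998100996017456 [-0.26397123 -0.11516167  2.05860618]
53.590506867800855 [ 0.6640921   0.26155387 -4.61834401] 6.5417
8797 [ 648.36873691 -240.85859581  214.70000387] ((648.0411376953125, -240.90280151367188), (72.40371704101562, 54.95528793334961), 72.161376953125)
[430.33159325 164.67943739 269.88686812]
```

View pics/w12.png

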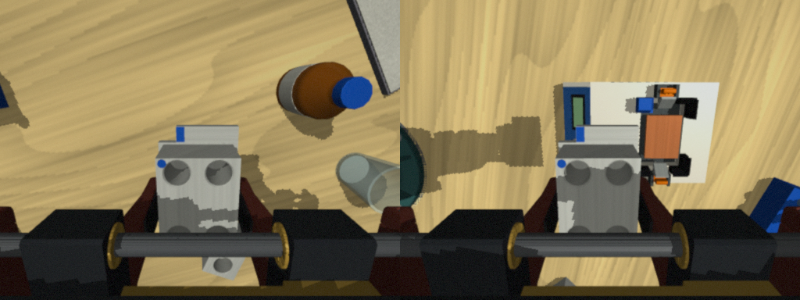

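Left: the block is held level with its blue mark at (162,163). Right: copper plate at (663,137) and key post at (645,104), partly near the held block. Next I measure the block's offset in the hand and the heater's pose from these frames.

```bash
python3 - <<'E'
from h import *
def rect(q): 
    r=cv2.minAreaRect(q[:,:2].astype(np.float32)); return [np.round(x,1) for x in r]
for n,t,yaw in(("w1",(642.4,-239.3,200),-107.4),("w2",(430.3,164.7,270),12.5)):
    z=np.load(n+".npz");P=z["P"];i=z["im"].astype(int)
    Y=np.radians(yaw);L=P-np.array(t)
    bx=L[...,0]*np.cos(Y)+L[...,1]*np.sin(Y);byy=-L[...,0]*np.sin(Y)+L[...,1]*np.cos(Y)
    rows=slice(0,260)
    B=np.stack([bx,byy,L[...,2]],-1)[:260]
    top=B[(abs(B[...,2]-16)<4)&(abs(B[...,0])<40)&(B[...,1]>0)&(B[...,1]<60)]
    e=[np.percentile(top[abs(top[:,0]-c)<3,1],99.5) for c in(-18,0,18)]
    print(n,"top z",np.median(top[:,2]),"y edge",e,"x",np.percentile(top[:,0],[1,99]))
    ft=B[(abs(B[...,2]+20)<5)&(abs(B[...,0])<45)&(B[...,1]>25)&(B[...,1]<65)]
    print(" foot z",np.median(ft[:,2]),"yedge",np.percentile(ft[:,1],[98,99.8]),"x",np.percentile(ft[:,0],[.5,99.5]))
r,g,b=i[...,0],i[...,1],i[...,2]
m=(r>b+50)&(r>g+35)&(abs(P[...,2]-81)<6)&(P[...,1]>100)
k,l,s,c=cv2.connectedComponentsWithStats(m.astype(np.uint8));j=1+s[1:,4].argmax();q=P[l==j];print("copper",len(q),q.mean(0),rect(q),s[j])
m=(b>r+50)&(P[...,2]>88)&(P[...,2]<105)&(P[...,1]>100);q=P[m];print("post",len(q),q.mean(0),rect(q))
sat=i.max(-1)-i.min(-1)
m=(abs(P[...,2]-68)<4)&(sat<35)&(r>120);q=P[m];print("deck",len(q),rect(q))
E
```

```text
w1 top z 14.613223593327447 y edge [np.float64(32.94991593366655), np.float64(32.92254988940007), np.float64(33.019263255345095)] x [-32.56892986  31.78629346]
 foot z -21.294086779952437 yedge [46.6971892 46.8721267] x [-30.8654354   30.41827413]
w2 top z 16.10367481824045 y edge [np.float64(33.551333996846), np.float64(33.7287371307931), np.float64(33.78501351057186)] x [-31.53255345  32.68300797]
 foot z -19.712221855027153 yedge [47.46211557 47.63653084] x [-29.8048281   31.48477552]
copper 2484 [525.78025106 189.17982398  81.69684107] [array([526.5, 188.1]), array([52.5, 66.1]), np.float64(12.0)] [ 313  147   49   56 2484]
post 333 [484.67610841 229.09457201  94.85986423] [array([486.1, 228.7]), array([21.7, 19.1]), np.float64(12.1)]
deck 8052 [array([507.4, 184.5]), array([198.8, 158.5]), np.float64(11.9)]
```

```bash
python3 - <<'E'
from h import *
p=np.array([526.2,188.9]);rv=rotv(np.radians(12.1))
bot.move_ptp((*p,170),rv)
bot.movel((*p,130),None,100);bot.dwell(.2)
f0=bot.current_contact_force();print(f0,bot.current_tcp_pos())
im,d,P=cloud("wrist");save("w3.png",im)
for z in(124,120,117,114.5,112.5,111,110,109.2,108.6):
    bot.movel((*p,z),None,30);bot.dwell(.05)
    f=np.array(bot.current_contact_force())-f0
    print(z,f.round(1),np.round(bot.current_tcp_pos(),1))
    if f[2]>4: break
    if np.hypot(f[0],f[1])>3: p=p+0.25*f[:2]*min(1,3/np.hypot(f[0],f[1]))
print(bot.current_time())
for n in("scene","side"):
    im=bot.grab_frame(n)[0]; save("p_"+n+".png",im)
a=cv2.imread("pics/p_scene.png")[140:260,310:470];b=cv2.imread("pics/p_side.png")[215:335,190:350]
cv2.imwrite("pics/pp.png",np.hstack([cv2.resize(x,(400,300),interpolation=3) for x in(a,b)]))
E
```

```text
[-0.02154379  0.97565868 -3.92971743] [526.81329521 189.04712122 130.91138583]
124 [ 0.1 -0.5 -0. ] [526.  188.8 123.7]
120 [-0.1 -0.8 -0.3] [526.1 188.9 119.9]
117 [-0.5 -1.2 -0.2] [526.1 188.9 116.9]
114.5 [-0.2 -1.   0.3] [526.1 188.9 114.4]
112.5 [ 0.3 -0.5  0. ] [526.1 188.9 112.4]
111 [-0.4 -0.8 -0. ] [526.2 188.8 111. ]
110 [ 0.2 -2.5  0.2] [526.4 188.9 110.1]
109.2 [ 0.6 -0.7  1.3] [526.4 189.  109.3]
108.6 [-0.4 -0.9  8.3] [526.4 189.  109. ]
12.8833
```

View pics/pp.png

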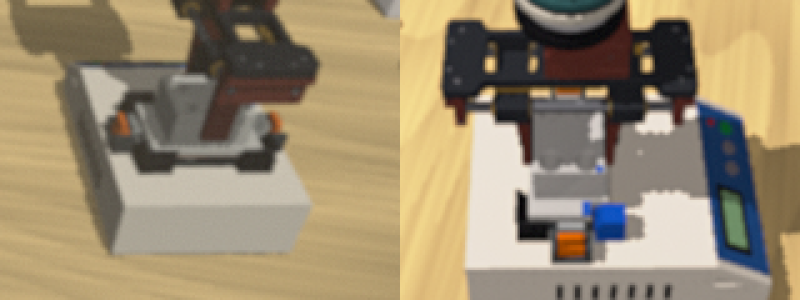

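The block is seated among the guides, with the blue post at (610,221) inside the cut corner. Next I release it, check it and press.

```bash
python3 - <<'E'
from h import *
p=bot.current_tcp_pos()[:2]; p=[526.3,188.9]
bot.gripper_to(80);bot.dwell(.4)
print(bot.current_contact_force(),bot.current_grip_force())
bot.movel((*p,150),None,80)
bot.gripper_to(0)
bot.movel((*p,195),None,150); bot.dwell(.2)
im,d,P=cloud("wrist");np.savez("w4",im=im,P=P)
q=P[(np.hypot(P[...,0]-526,P[...,1]-189)<50)&(abs(P[...,2]-125)<5)]
print(len(q),np.median(q,0),cv2.minAreaRect(q[:,:2].astype(np.float32)),bot.current_time())
_,_,P=cloud("side")
q=P[(np.hypot(P[...,0]-526,P[...,1]-189)<45)&(abs(P[...,2]-125)<6)]
print(len(q),q.mean(0),cv2.minAreaRect(q[:,:2].astype(np.float32)),bot.current_contact_force())
save("w4.png",im)
E
```

```text
[0.3013905  0.29633191 0.45672745] 0.0
3935 [525.1927723  193.45386563 125.5157535 ] ((527.40966796875, 188.6334686279297), (54.11690139770508, 68.67310333251953), 12.201221466064453) 16.6
721 [526.06838143 190.87049296 124.38845692] ((526.1885375976562, 188.37881469726562), (52.72001647949219, 70.66143035888672), 12.698087692260742) [-0.25243019 -0.11911117  0.33054941]
```

View pics/w4.png

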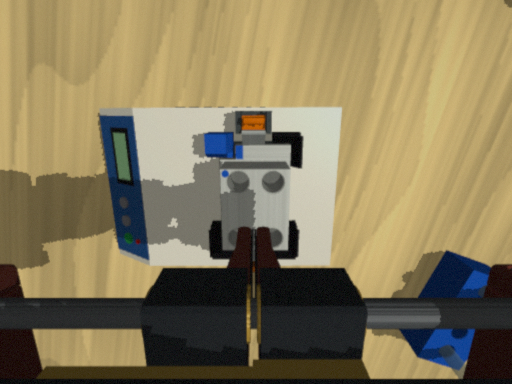

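The block stands level on the plate with its cut corner at the blue post (220,145), top centre about (526.5,188.5). Pressing now.

```bash
python3 - <<'E'
from h import *
p=(526.5,188.5)
bot.movel((*p,138),None,150)
f0=bot.current_contact_force()
for z in(132,128,124,121,118.5,116.5,115.3,114.5,113.8):
    bot.movel((*p,z),None,30);bot.dwell(.05)
    f=np.array(bot.current_contact_force())-f0
    print(z,f.round(1),np.round(bot.current_tcp_pos(),1))
    if f[2]>32: break
bot.dwell(.4);print(np.array(bot.current_contact_force())-f0,bot.current_tcp_pos())
bot.movel((*p,140),None,40);bot.movel((*p,195),None,150);bot.dwell(.2)
for n in("wrist","side"):
    im,d,P=cloud(n);save("e_"+n+".png",im)
    q=P[(np.hypot(P[...,0]-526,P[...,1]-189)<45)&(P[...,2]>103)&(P[...,2]<130)]
    print(n,len(q),np.median(q,0),cv2.minAreaRect(q[:,:2].astype(np.float32)),bot.current_time())
a=cv2.imread("pics/e_wrist.png")[90:280,90:350];b=cv2.imread("pics/e_side.png")[215:335,190:350]
cv2.imwrite("pics/e.png",np.hstack([cv2.resize(x,(400,300),interpolation=3) for x in(a,b)]))
E
```

```text
132 [2.  1.  3.9] [527.7 188.8 132.9]
128 [2.6 1.  6.3] [527.7 188.7 128.7]
124 [3.6 1.7 5.7] [527.3 188.7 124.4]
121 [1.9 0.9 5.4] [527.2 188.6 121.4]
118.5 [1.8 0.9 6.8] [527.2 188.6 119. ]
116.5 [2.1 0.4 5.4] [527.1 188.6 116.9]
115.3 [1.7 0.2 9.1] [527.2 188.6 116. ]
114.5 [2.2 0.6 8.8] [527.2 188.6 115.3]
113.8 [1.5 0.4 9.2] [527.1 188.6 114.6]
[ 1.01253516 -0.04974998 10.74669982] [527.18355219 188.63710651 114.63525046]
wrist 3622 [525.37694434 191.97462238 109.0559106 ] ((526.9492797851562, 188.4473114013672), (54.12754440307617, 68.62060546875), 12.310406684875488) 22.025
side 713 [526.22438467 191.21248603 108.15454735] ((526.1422729492188, 188.70997619628906), (53.77488708496094, 70.77641296386719), 12.117097854614258) 22.075
```

View pics/e.png

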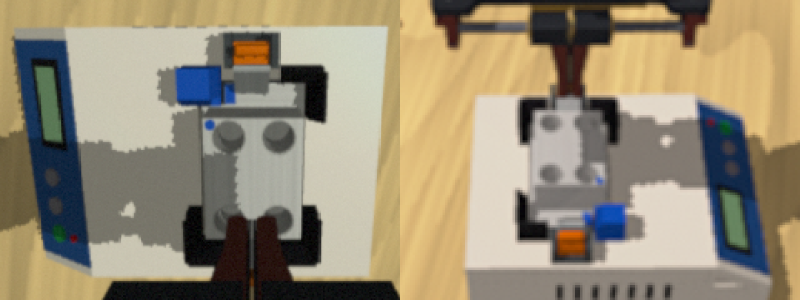

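The block is 16.4 mm lower (top at 108.6), and the near catch, at (252,75) left and (570,240) right, sits over the foot. The other catch is hidden, so I check that the top is level before handing in.

```bash
python3 - <<'E'
from h import *
Y=np.radians(12.2)
for n in("wrist","side","scene"):
    im,d,P=cloud(n);L=P-np.array([526.5,188.5,0])
    x=L[...,0]*np.cos(Y)+L[...,1]*np.sin(Y);y=-L[...,0]*np.sin(Y)+L[...,1]*np.cos(Y);z=L[...,2]
    m=(abs(x)<24)&(abs(y)<32)&(abs(z-108.5)<3.5)
    A=np.c_[x[m],y[m],np.ones(m.sum())];s=np.linalg.lstsq(A,z[m],rcond=None)[0];print(n,m.sum(),s,[round(float(np.median(z[m&(abs(y-c)<5)])),1) for c in(-27,0,27)])
    for c in(-1,1):
        m=(im[...,0]>im[...,2].astype(int)+80)&(z>90)&(z<102)&(y*c>35)&(y*c<75)&(abs(x)<25);print(c,m.sum(),np.median(y[m]) if m.any() else 0)
E
```

```text
wrist 2780 [2.18554989e-03 1.13873448e-03 1.09013328e+02] [108.5, 109.1, 109.0]
-1 0 0
1 169 67.29392545355213
side 488 [-1.81704854e-03  4.97727505e-03  1.08287786e+02] [107.9, 108.2, 108.2]
-1 0 0
1 39 69.4620483683165
scene 318 [4.33944480e-03 2.14016676e-03 1.08234717e+02] [108.0, 108.4, 108.0]
-1 17 -67.97845919973605
1 21 66.68779616162409
```

The top is level and the catches sit symmetrically at about ±67 mm, so both are closed.

```bash
python3 -c "
from plant import bot
print(bot.close_job(),bot.current_time())"
```

```text
the job is handed in; nothing more can be done
the job is handed in; nothing more can be done
```

The job is handed in, with no verdict returned: the vial block is in the heater with its cut corner at the blue post, held level about 16.4 mm down, and both catches measured closed.

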